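# Fit the crepe spreader to its drive shaft and hold it on the flat

## Task

Snap the slotted cover of the spreader drive fully shut. Then feel for the flat on the drive shaft with the fingers and turn the shaft until the flat faces the open end of the cover's slot, set the wooden spreader's collar on it with the set screw on that same side, and press the collar fully down against the spring washer. Finish while still gripping the collar and holding it down there, ready for a helper to tighten the screw; leave the jar, tin and pastry ring where they are.

Things in the scene. Friction and masses are not known exactly. Their poses are not given: they have to be found in the camera images.
- seat (a point): Point on the upright shaft's axis, fixed in the drive box (does not turn with the shaft), 74 mm above the table: here the collar's foot stands when fully down. z up; -x points to the open end of the cover's slot (box front, robot side), +x to the hinge. The drive is a fixed open steel box 200 x 150 x 60 mm; its front is 60 mm in -x of the shaft, its back 140 mm in +x.
- shaft_top (a point): Top of the steel shaft, fixed in the box, 112 mm above the table. The shaft, 22 mm in diameter, stands 38 mm up from the seat, top 3 mm chamfered. One flat all along it, 7 mm from the axis: the fingers close to 22 mm off the flat, 18 mm when one lies full on it (11 + 11 cos(50 deg - offset) mm within 50 deg). The flat starts within 80 deg of -x, either side; its angle is not reported.
- washer_rest (a point): Centre of the spring washer's top at rest, 80 mm above the table, on the shaft's axis; washer radius 17 mm. It yields 6 mm down to the seat, from 4 N at first to about 12 N fully down. The shaft turns 125 deg either way from -x, with 0.12 N m of friction, and stays where left: a light grip (5 N) barely turns it, a firm one (30 N or more) on the flat carries it along.
- cover (a joint): Angle of the aluminium cover about its hinge, rad: 0 fully shut, growing as its front edge rises; starts at 0.45 to 0.85, stays where left. Plate 4 mm thick, 150 mm wide, 202 mm from hinge to front edge. Moving it takes about 2 N at the front edge; over the last 0.06 rad spring-ball detents resist with about 10 N there, then snap it to 0 and hold it. Shut, its top is 64 mm above the table.
- hinge_line (a point): Middle of the cover's hinge line, fixed in the box, 140 mm in +x of the shaft and 62 mm above the table; y lies along the hinge. The cover's mid-plane passes through it. A slot 48 mm wide runs from the cover's front edge, round the shaft, to 116 mm from the hinge, leaving a tongue 51 mm wide on either side.
- tongue_left (a point): Place to press the cover: on the top face, middle of the tongue on the +y side, 175 mm from the hinge line, 49.5 mm from the slot's middle; moves with the cover
- tongue_right (a point): The same on the -y tongue
- collar_mid (a point): Centre of the spreader's steel collar: an upright eight-sided block 36 mm across flats, 44 mm high, standing on its foot on the table; about 240 g in all. z up; set screw on the -x face, wooden rod towards +x; the +y and -y faces are free to grip. Through it a D bore, 25 mm across, flat on the -x side 8.5 mm from the axis: it goes down only within about 10 deg of the shaft's flat.
- collar_foot (a point): Centre of the bore at the collar's foot, 22 mm below collar_mid, same axes
- crossbar (a point): Middle of the spreader's wooden crossbar (130 mm long along y, 14 mm thick), 115 mm in +x of the collar's axis and 30 mm above its foot, at the end of the 12 mm rod
- screw (a point): Outer end of the set screw's head (9 mm in diameter, standing 4 mm out), 21.5 mm in -x of collar_mid
- jar: Amber glass jar, 64 mm in diameter, 90 mm high, origin at its foot, a bystander
- tin: Plain tin, 76 mm in diameter, 110 mm high, origin at its foot, a bystander
- pastry_ring: Plain steel pastry ring, 60 mm in diameter, 40 mm high, origin at its foot, a bystander
There are look-alikes about, which are no part of the job. There is more than one size of the part that bears collar_mid; the job needs the smallest.

How it is judged:
On the way:
1. the cover is snapped shut while the spreader still stands off the drive (value of joint cover below 0.02 rad and horizontal distance between collar_foot and seat above 0.08 m), for 0.2 s.
At the end, for the whole second after the job is handed in: Cover shut (under 0.02 rad); collar foot within 4 mm of the shaft axis and at most 3 mm above fully down, upright within 6 deg, set screw within 20 deg of the slot's open end; fingers still grip the collar (over 2 N, grasp point within 30 mm of its centre) (value of joint cover below 0.02 rad and horizontal distance between collar_foot and seat below 0.004 m and z of collar_foot in the frame of seat below 0.003 m and angle between the z axis of collar_mid and the z axis of seat, either way round below 0.1 rad and angle between the x axis of collar_mid and the x axis of seat, either way round below 0.35 rad and x of screw in the frame of seat below -0.012 m and contact force between the fingers and spreader above 2 N and distance between the grasp point and collar_mid below 0.03 m); the arm keeps its last pose, push and grip.
It fails at once if the jar, tin or pastry ring is moved by more than 30 mm (distance of any of jar, tin, pastry_ring from where it was at the start of the episode above 0.03 m).
It also fails if it takes over 72 s, if anything falls off the work surface, if the arm or the gripper's body presses on something with over 40 N, if the wrist force passes 120 N, or if a joint passes its speed limit or range.

## Robot

A 6-joint arm with a two-finger parallel gripper is mounted at the origin on the work surface. World frame = base frame: x ahead of the robot, y to its left, z up, the work surface at z = 0. Lengths are in m, angles in rad, forces in N, time in s.
With the tool pointing down it reaches from about 0.25 to 0.725 m from the base axis. Payload 4 kg.
Tool frame: the origin (TCP) lies between the finger pads; the fingertips stand 8 mm ahead of it and the grasp point (between the pads) lies 11 mm behind it; z points along the fingers, y is the direction in which the jaws open and shut (so a half turn about z gives the same grasp; the last joint's range is limited). The gripper opens to 85 mm and grips with 20 to 120 N. Pads are 22 mm wide; open, the fingers measure 114 mm over their backs; the gripper's body (76 mm by 85 mm) begins 54 mm behind the grasp point. The pads swing forward as they close: fully open they stand 13 mm farther back than shut.
Start: joints at [0, 0.241, 0.005, 1.335, 0, 1.571], TCP at [0.5, -0, 0.239] pointing down, gripper open.
Joint ranges: [-2.72, 2.72], [-1.05, 1.87], [-1.09, 1.28], [-1.99, 2.15], [-1.42, 1.44], [-3.14, 3.14]. Speed limits (rad/s): [2.79, 2.79, 3.14, 3.14, 3.14, 3.14].

## Interface

Orientations are given as a unit quaternion [x, y, z, w].
In Python, from workcell import * gives the robot as it stands.
- The arm moves only by the tool send_rows, never from a script. Its argument "increments" is a list that holds one entry, the list of rows, each a list of 6 numbers: the shift along the tool's x, y, z in units of 50 mm (1.0 is 50 mm), then the turn, a rotation vector about the tool's x, y, z in units of 10 degrees (1.0 is 10 degrees). In form: [[[x, y, z, ax, ay, az], ...]]. A call has 1 to 8 rows; each row shifts and turns the commanded pose from where the row before left it, along the tool's axes as they then stand; what a row does not reach is not made up. A row lasts 1/8 s, in which the tool goes at most 62.5 mm and 10.7 degrees, less where a joint would pass 70% of its speed; a pose out of reach is approached as far as the arm can. A call with a number of a shift or a turn outside -1 to 1 is refused whole. A call with a gripper value outside its range is refused whole. "grip" is the closure, from 0 (fully open) to 1 (shut), set as the call begins (left out, the last holds). The fingers move at their own pace and stop on an object; the grip force is fixed at half the most. Time passes only in rows, so rows that do not move let the fingers close. It gives the time, the measured TCP pose, the force and the opening at its end, in the units of the state.
- get_obs(): the state, without advancing time (a new reading comes with each control period).
- camera(name): name is "scene" or "side" or "wrist"; returns a dict with "color" (384x512x3 uint8, red, green, blue), "z_map" (384x512 float32, m along the optical axis (not along the pixel's ray), 0 where there is no reading), "intrinsics" (3x3 intrinsics, pixels), "pose" (4x4, takes a point from camera to world coordinates); the wrist camera has in their place "mount" (4x4, takes a point from camera to tool coordinates, whose origin is the TCP and whose axes are the flange's). Camera axes: x right, y down, z forward; pixel columns grow to the right and rows downward; lengths in m; the calibration is good to about 2 mm. A picture is of the moment at which its call begins: read the wrist's pose just before it.
- job_done(): hands the job in, once; it reports no verdict.
The state is a dict: "clock": time; "joint_pos": joint angles; "joint_vel": joint speeds; "tau": joint torques, N m; "eef_pos": TCP position; "tool_rot": TCP orientation; "ft_force": force on the tool from outside, world axes, zero at the start; "ft_torque": the same for the moment, N m; "grip_width": finger opening in m.
Only numpy, scipy, OpenCV 4.12 (cv2) and the standard library are available. Lean on these libraries where they do the work, as an engineer would, in place of code of your own. Each camera call takes 0.05 s, during which the arm holds its last target.

## Working session

There is one attempt and no reset: what is moved stays moved. The work goes in short steps, Python scripts to look and compute and a tool call to move; the robot and the scene stay as the last step left them, time stands still between calls to the robot, and variables do not carry over. Pictures are saved under pics/ and viewed, and the job is handed in when it is done.

Besides the shell and the picture viewer there is one more tool, called after "Request:" as name(argument=value, ...) on one line, values as JSON. send_rows: Moves the arm, as the interface text tells. Its arguments: {"type":"object","properties":{"increments":{"type":"array"},"grip":{"type":"number"}},"required":["increments"]}

```bash
ls; mkdir -p pics
cat > h.py <<'E'
from workcell import *
import numpy as np, cv2
from scipy.spatial.transform import Rotation as R
def snap(n,f):
    o=get_obs(); c=camera(n); cv2.imwrite(f'pics/{f}.png',c['color'][:,:,::-1])
    if 'pose' not in c:
        T=np.eye(4);T[:3,:3]=R.from_quat(o['tool_rot']).as_matrix();T[:3,3]=o['eef_pos'];c['pose']=T@c['mount']
    np.savez(f'pics/{f}.npz',**{k:v for k,v in c.items() if isinstance(v,np.ndarray)})
    return c
def ld(f): return dict(np.load(f'pics/{f}.npz'))
def pt(c,u,v,z=None):
    K=c['intrinsics'];P=c['pose'];d=np.linalg.inv(K)@[u,v,1]
    if z is None: dd=c['z_map'][int(v),int(u)]; return (P@np.r_[d*dd,1])[:3]
    w=P[:3,:3]@d; return P[:3,3]+w*(z-P[2,3])/w[2]
def cloud(c):
    h,w=c['z_map'].shape;u,v=np.meshgrid(np.arange(w),np.arange(h));K=np.linalg.inv(c['intrinsics'])
    d=np.stack([u,v,np.ones_like(u)],-1)@K.T*c['z_map'][...,None]
    return d@c['pose'][:3,:3].T+c['pose'][:3,3]
E
python3 - <<'E'
from h import *
print(get_obs())
for n in ['scene','side','wrist']:
    c=snap(n,n+'0'); print(n,c['intrinsics'].round(1).tolist(),c['pose'].round(3).tolist())
a=[cv2.imread(f'pics/{n}0.png') for n in ['scene','side']]
E
```

```text
pics
{'clock': 0.0, 'joint_pos': array([ 1.54214482e-05,  2.41419208e-01,  3.69501304e-03,  1.33519057e+00,
       -4.50119628e-06,  1.57080599e+00]), 'joint_vel': array([-0.00173037, -0.0014202 ,  0.00071411,  0.00065515, -0.00011516,
        0.00052534]), 'tau': array([ 5.50268451e-04, -3.72315860e+01,  2.52406776e+01,  1.67737965e-02,
        2.29149265e-05,  1.14679995e-05]), 'eef_pos': array([4.99373962e-01, 6.37096621e-06, 2.38398680e-01]), 'tool_rot': array([ 0.70710435,  0.70710842, -0.00075058, -0.00074738]), 'ft_force': array([-0.15295609,  0.2125714 , -0.12111759]), 'ft_torque': array([ 0.02671891, -0.00099822, -0.00891766]), 'grip_width': 0.08525847904176356}
scene [[408.0, 0.0, 246.2], [0.0, 408.0, 196.2], [0.0, 0.0, 1.0]] [[0.356, 0.615, -0.704, 1.311], [0.934, -0.22, 0.28, -0.332], [0.018, -0.757, -0.653, 0.873], [0.0, 0.0, 0.0, 1.0]]
side [[373.0, 0.0, 253.9], [0.0, 373.0, 196.0], [0.0, 0.0, 1.0]] [[0.749, -0.459, 0.478, -0.062], [-0.662, -0.508, 0.551, -0.621], [-0.01, -0.729, -0.684, 0.86], [0.0, 0.0, 0.0, 1.0]]
wrist [[287.1, 0.0, 252.3], [0.0, 287.1, 188.7], [0.0, 0.0, 1.0]] [[1.0, -0.001, -0.003, 0.499], [-0.001, -0.958, -0.285, 0.074], [-0.002, 0.285, -0.958, 0.374], [0.0, 0.0, 0.0, 1.0]]
```

View pics/scene0.png

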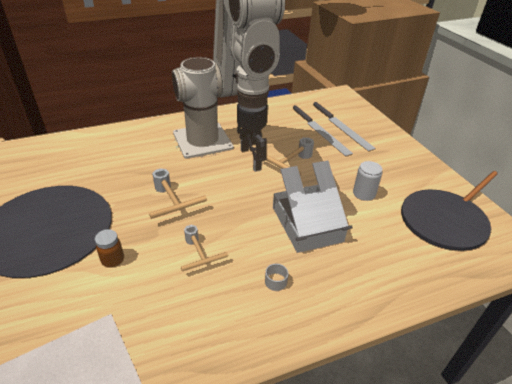

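View pics/side0.png

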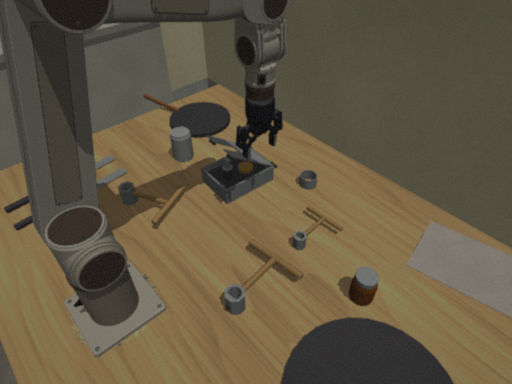

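View pics/wrist0.png

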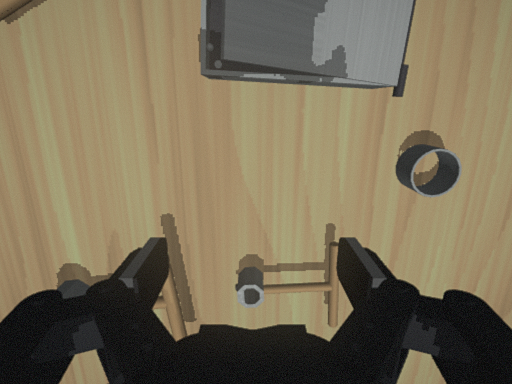

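The scene view shows three spreaders, with collars at (160,180), (191,233) and (305,148). The drive is at (310,210) with its cover half open. The jar is at (109,248), the tin at (368,181) and the ring at (276,277). Next I'll measure them.

Run:
```python
from h import *
s=ld('scene0');d=ld('side0');w=ld('wrist0')
for nm,c,px in [('s',s,[(161,172),(191,229),(305,142),(109,236),(369,168),(276,270),(178,206),(204,261),(288,160)]),('d',d,[(235,292),(300,235),(127,187),(366,275),(181,134),(309,176),(227,168),(246,168)]),('w',w,[(249,296),(75,290),(435,150),(330,305),(333,250),(300,287)])]:
    C=cloud(c)
    for u,v in px:
        p=C[v-2:v+3,u-2:u+3].reshape(-1,3); print(nm,(u,v),C[v,u].round(3), 'maxz',p[:,2].max().round(3))
# clusters above the table, height per cluster, from both fixed cams
for nm,c in [('s',s),('d',d)]:
    C=cloud(c); m=((c['z_map']>0)&(C[...,2]>0.02)&(C[...,2]<0.2)&(C[...,0]>0.15)&(C[...,0]<0.9)).astype(np.uint8)
    n,l,st,ce=cv2.connectedComponentsWithStats(m)
    for i in range(1,n):
        if st[i,4]>40:
            p=C[l==i]; print(nm,ce[i].round(),st[i,4],p.min(0).round(3),p.max(0).round(3),np.percentile(p[:,2],98).round(3))
```

```text
s (161, 172) [ 0.218 -0.2    0.053] maxz 0.873
s (191, 229) [ 0.488 -0.173  0.034] maxz 0.047
s (305, 142) [0.2   0.34  0.042] maxz 0.062
s (109, 236) [ 0.497 -0.391  0.092] maxz 0.092
s (369, 168) [0.491 0.408 0.11 ] maxz 0.111
s (276, 270) [0.695 0.004 0.015] maxz 0.025
s (178, 206) [ 0.396 -0.187  0.05 ] maxz 0.051
s (204, 261) [ 0.618 -0.172  0.038] maxz 0.038
s (288, 160) [0.282 0.232 0.041] maxz 0.051
d (235, 292) [ 0.243 -0.191  0.034] maxz 0.047
d (300, 235) [ 0.505 -0.17   0.033] maxz 0.046
d (127, 187) [0.226 0.35  0.042] maxz 0.86
d (366, 275) [ 0.491 -0.398  0.091] maxz 0.093
d (181, 134) [0.479 0.394 0.114] maxz 0.115
d (309, 176) [0.739 0.007 0.015] maxz 0.024
d (227, 168) [0.504 0.165 0.083] maxz 0.09
d (246, 168) [0.578 0.156 0.049] maxz 0.054
w (249, 296) [ 0.493 -0.186  0.03 ] maxz 0.033
w (75, 290) [ 0.243 -0.183  0.02 ] maxz 0.026
w (435, 150) [0.71  0.022 0.042] maxz 0.374
w (330, 305) [ 0.607 -0.198  0.034] maxz 0.037
w (333, 250) [ 0.604 -0.11   0.037] maxz 0.039
w (300, 287) [ 0.563 -0.167  0.036] maxz 0.037
s [310. 202.] 4683 [0.194 0.08  0.02 ] [0.665 0.359 
[... 378 characters left out ...]
0.02 ] [ 0.529 -0.368  0.094] 0.092
s [277. 275.] 264 [ 0.687 -0.037  0.02 ] [0.751 0.022 0.042] 0.041
d [113.  41.] 2039 [0.527 1.372 0.02 ] [0.9   1.443 0.194] 0.189
d [ 2. 64.] 143 [0.15  1.381 0.05 ] [0.225 1.566 0.191] 0.19
d [192. 123.] 2130 [0.446 0.376 0.02 ] [0.805 0.865 0.116] 0.114
d [235. 169.] 2466 [0.445 0.081 0.02 ] [0.658 0.255 0.184] 0.177
d [308. 177.] 190 [ 0.685 -0.037  0.02 ] [0.747 0.026 0.045] 0.044
d [148. 197.] 760 [0.19  0.144 0.02 ] [0.37  0.361 0.067] 0.065
d [312. 227.] 455 [ 0.473 -0.234  0.02 ] [ 0.62  -0.102  0.049] 0.048
d [255. 277.] 1173 [ 0.2   -0.274  0.02 ] [ 0.407 -0.095  0.066] 0.064
d [364. 284.] 813 [ 0.458 -0.431  0.02 ] [ 0.519 -0.37   0.095] 0.094
```

Run:
```python
from h import *
a=cv2.imread('pics/scene0.png')[120:300,130:400]; cv2.imwrite('pics/scene0z.png',cv2.resize(a,None,fx=2.9,fy=2.9,interpolation=cv2.INTER_CUBIC))
a=cv2.imread('pics/side0.png')[110:210,160:340]; cv2.imwrite('pics/side0z.png',cv2.resize(a,None,fx=4.4,fy=4.4,interpolation=cv2.INTER_CUBIC))
```

```text
(no output)
```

View pics/scene0z.png

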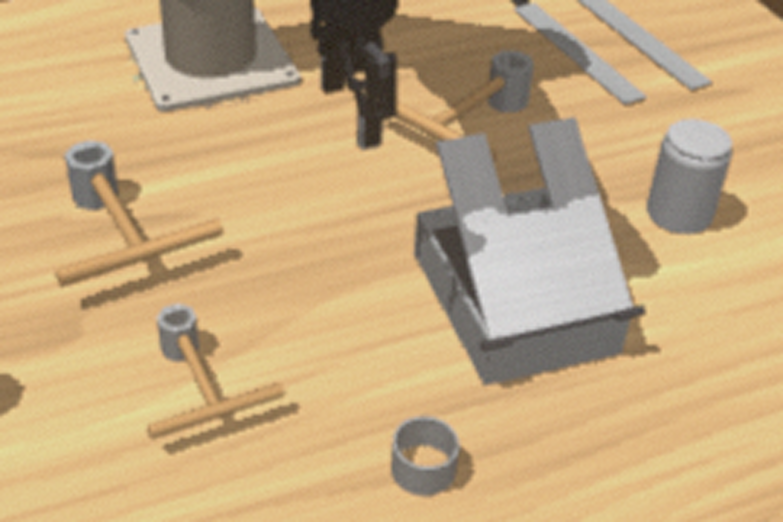

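View pics/side0z.png

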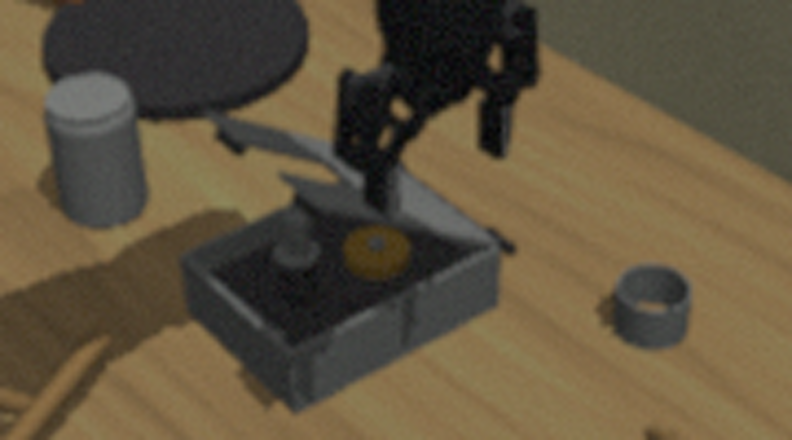

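Run:
```python
from h import *
P={}
for nm in ['scene0','side0']:
    c=ld(nm);C=cloud(c);P[nm]=C[(c['z_map']>0)].reshape(-1,3)
for nm,p in P.items():
    m=(p[:,0]>.42)&(p[:,0]<.69)&(p[:,1]>.05)&(p[:,1]<.3)
    q=p[m]
    # cover plane: scene z>0.075 fit
    k=q[(q[:,2]>.08)&(q[:,2]<.19)] if nm=='scene0' else q[(q[:,2]>.1)&(q[:,2]<.18)]
    best=0
    rng=np.random.default_rng(0)
    for _ in range(300):
        a,b,cc=k[rng.choice(len(k),3)]
        n=np.cross(b-a,cc-a); L=np.linalg.norm(n)
        if L<1e-5: continue
        n/=L; inl=abs((k-a)@n)<.003
        if inl.sum()>best: best=inl.sum(); I=inl
    kk=k[I]; ce=kk.mean(0); n=np.linalg.svd(kk-ce)[2][2]; n*=np.sign(n[2])
    print(nm,len(k),best,'n',n.round(4),'tilt',np.arccos(n[2]),'yaw(n horiz)',np.degrees(np.arctan2(n[1],n[0])),'d',n@ce, 'rms',((kk-ce)@n).std())
    # box horizontal rim
    r=q[(q[:,2]>.02)&(q[:,2]<.058)]
    print(' minrect',cv2.minAreaRect(r[:,:2].astype(np.float32)), len(r))
allr=np.vstack([p[(p[:,0]>.42)&(p[:,0]<.69)&(p[:,1]>.05)&(p[:,1]<.3)&(p[:,2]>.02)&(p[:,2]<.058)] for p in P.values()])
print(cv2.minAreaRect(allr[:,:2].astype(np.float32)))
# tin-side wall etc: from side view front wall (x min) & right wall (y min): hull
h=cv2.convexHull(allr[:,:2].astype(np.float32))[:,0]; print(cv2.approxPolyDP(h.reshape(-1,1,2),.006,True)[:,0])
d=ld('side0');C=cloud(d)
for u,v in [(202,176),(228,192),(228,202),(272,166),(271,178),(203,169),(226,161),(226,152),(227,168),(225,158),(228,158)]: print((u,v),C[v,u].round(3))
```

```text
scene0 2538 2137 n [ 0.568  -0.0278  0.8226] tilt 0.6048499592409832 yaw(n horiz) -2.802800926006175 d 0.4180806402033772 rms 0.001487754911670918
 minrect ((0.5519573092460632, 0.16785523295402527), (0.1589527428150177, 0.2083309441804886), 85.72972106933594) 959
side0 432 352 n [ 0.5654 -0.0358  0.824 ] tilt 0.6022871149162996 yaw(n horiz) -3.6186866419860526 d 0.41658428072216297 rms 0.0011402391550203834
 minrect ((0.5478142499923706, 0.17061586678028107), (0.15647991001605988, 0.20292262732982635), 85.9983901977539) 1536
((0.5510575175285339, 0.16830244660377502), (0.15892824530601501, 0.2106705904006958), 85.51437377929688)
[[0.65666056 0.23877315]
 [0.4539989  0.25486732]
 [0.4446735  0.10072813]
 [0.64876354 0.08092921]]
(202, 176) [0.453 0.247 0.026]
(228, 192) [0.457 0.105 0.045]
(228, 202) [0.452 0.102 0.005]
(272, 166) [0.641 0.093 0.061]
(271, 178) [0.64  0.095 0.006]
(203, 169) [0.456 0.238 0.061]
(226, 161) [0.505 0.169 0.11 ]
(226, 152) [0.479 0.13  0.18 ]
(227, 168) [0.504 0.165 0.083]
(225, 158) [0.507 0.176 0.117]
(228, 158) [0.516 0.172 0.114]
```

Request:
send_rows(increments=[[[0.86,0,0,0,0,0],[0.86,0,0,0,0,0],[0.86,0,0,0,0,0],[0.86,0,0,0,0,0],[0,0,0,0,0,1],[0,0,0,0,0,1]]])

```text
clock: 0.9
eef_pos: [0.4996, 0.1728, 0.2387]
tool_rot: [0.82, 0.572, -0.001, -0.0]
ft_force: [0.0, -0.1, -0.0]
grip_width: 0.0854
```

```bash
python3 -c "
from h import *
o=get_obs();print(o['joint_pos'].round(3),o['eef_pos'],o['clock'])"
```

```text
[ 0.333  0.299  0.081  1.355 -0.     2.257] [0.49955259 0.17280853 0.23869295] 0.9
```

Request:
send_rows(increments=[[[0,0,0,0,0,-1],[0,0,0,0,0,-1],[0,0,0,0,0,-1],[0,0,0,0,0,-1],[0,0,0,0,0,-1],[0,0,0,0,0,-1],[0,0,0,0,0,-1],[0,0,0,0,0,-1]]])

```text
clock: 1.9
eef_pos: [0.4997, 0.1719, 0.2389]
tool_rot: [0.256, 0.967, -0.0, -0.0]
ft_force: [-0.3, 0.5, -0.0]
grip_width: 0.0853
```

Request:
send_rows(increments=[[[0,0,0,0,0,-1],[0,0,0,0,0,-1],[0,0,0,0,0,-0.6],[0,0,0,0,0,0]]])

```text
clock: 2.4
eef_pos: [0.4998, 0.1719, 0.2389]
tool_rot: [0.036, 0.999, -0.0, -0.0]
ft_force: [0.1, -0.5, -0.1]
grip_width: 0.0851
```

```bash
python3 -c "
from h import *
o=get_obs();print(o['joint_pos'].round(3),o['eef_pos'],o['clock']); M=R.from_quat(o['tool_rot']).as_matrix();print(M.round(3))
snap('wrist','w1')
snap('side','s1')"
```

```text
[ 0.331  0.298  0.081  1.355 -0.     0.402] [0.49977152 0.17193945 0.23894575] 2.4
[[-0.997  0.071 -0.001]
 [ 0.071  0.997 -0.   ]
 [ 0.001 -0.    -1.   ]]
```

View pics/w1.png

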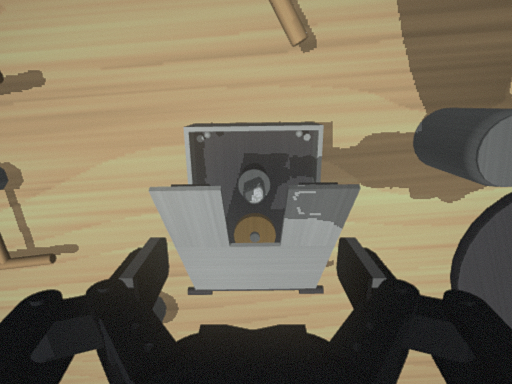

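The wrist view shows the open box with its front rim along row 127. The shaft top is at about (256,190), with the washer around (254,183), and the tongues lie on either side. I'll zoom in to refine the shaft position and yaw.

Run:
```python
from h import *
c=ld('w1')
a=cv2.imread('pics/w1.png')
cv2.imwrite('pics/w1z.png',cv2.resize(a[155:255,200:310],None,fx=6,fy=6,interpolation=cv2.INTER_CUBIC))
for n,u,v,z in [('shaft',256,190,.112),('washer',254,183,.08),('rimL',187,127,.06),('rimR',323,124,.06)]: print(n,pt(c,u,v,z).round(4))
C=cloud(c); print(C[190,256],C[178,254],C[127,187])
m=(C[...,2]>.108)&(C[...,2]<.118)&(np.hypot(C[...,0]-.512,C[...,1]-.172)<.03); q=C[m]; print(len(q),q.min(0),q.max(0),q.mean(0), np.argwhere(m).mean(0))
```

```text
shaft [0.506  0.1761 0.112 ]
washer [0.5077 0.1742 0.08  ]
rimL [0.4458 0.1066 0.06  ]
rimR [0.4532 0.2522 0.06  ]
[0.50573574 0.17611932 0.11276502] [0.5017348  0.17465664 0.08196723] [0.44579417 0.10670311 0.06035604]
337 [0.50029855 0.16323637 0.10808183] [0.51990865 0.18460248 0.1143276 ] [0.50934753 0.17447081 0.11182544] [193.41839763 254.53412463]
```

View pics/w1z.png

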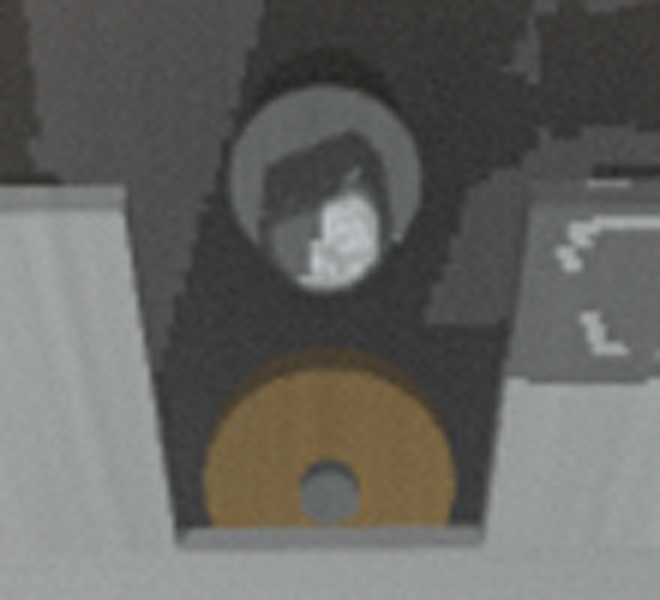

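Request:
send_rows(increments=[[[0,0.06,0.5,0,0,0.05],[0,0,0.5,0,0,0],[0.06,0,0.2,0,0,0],[0.06,0,0.2,0,0,0],[0.06,0,0.2,0,0,0],[0.06,0,0.2,0,0,0]]])

```text
clock: 3.25
eef_pos: [0.4884, 0.1761, 0.1494]
tool_rot: [0.039, 0.999, 0.0, 0.001]
ft_force: [-0.3, -1.5, 1.6]
grip_width: 0.086
```

```bash
python3 -c "
from h import *
o=get_obs();print(o['joint_pos'].round(3),o['eef_pos'],o['ft_force'])
c=snap('side','s2');cv2.imwrite('pics/s2z.png',cv2.resize(cv2.imread('pics/s2.png')[100:210,160:340],None,fx=4,fy=4))"
```

```text
[ 0.346  0.334 -0.109  1.127  0.     0.425] [0.48843043 0.17611859 0.14940829] [-0.29199242 -1.46640885  1.57387044]
```

View pics/s2z.png

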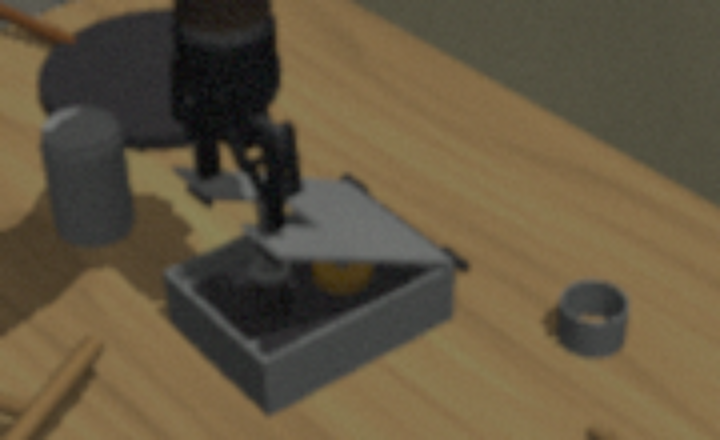

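The fingers are on both tongues and the cover is going down.

Request:
send_rows(increments=[[[0.05,0,0.2,0,0,0],[0.05,0,0.2,0,0,0],[0.05,0,0.2,0,0,0],[0.05,0,0.2,0,0,0],[0.05,0,0.2,0,0,0],[0.05,0,0.2,0,0,0],[0.05,0,0.15,0,0,0],[0.04,0,0.1,0,0,0]]])

```text
clock: 4.3
eef_pos: [0.4688, 0.1775, 0.0764]
tool_rot: [0.039, 0.999, -0.0, 0.0]
ft_force: [0.1, 0.5, 1.4]
grip_width: 0.0852
```

Request:
send_rows(increments=[[[0,0,0.1,0,0,0],[0,0,0.1,0,0,0],[0,0,0.1,0,0,0]]])

```text
clock: 4.68
eef_pos: [0.4682, 0.1775, 0.0628]
tool_rot: [0.039, 0.999, 0.0, -0.0]
ft_force: [-3.5, 0.6, 5.0]
grip_width: 0.0855
```

Request:
send_rows(increments=[[[0,0,0.05,0,0,0],[0,0,0.05,0,0,0],[0,0,0,0,0,0]]])

```text
clock: 5.05
eef_pos: [0.4688, 0.1775, 0.0585]
tool_rot: [0.039, 0.999, 0.0, 0.0]
ft_force: [-5.8, -1.5, 14.9]
grip_width: 0.0857
```

Request:
send_rows(increments=[[[0,0,0.05,0,0,0],[0,0,0.05,0,0,0],[0,0,0,0,0,0]]])

```text
clock: 5.42
eef_pos: [0.469, 0.1776, 0.0578]
tool_rot: [0.039, 0.999, 0.001, 0.002]
ft_force: [-15.5, -5.5, 45.7]
grip_width: 0.0854
```

Request:
send_rows(increments=[[[0,0,-0.2,0,0,0],[0,0,-0.6,0,0,0],[0,0,-0.8,0,0,0],[-0.4,0,-0.8,0,0,0],[-0.4,0,-0.4,0,0,0],[0,0,0,0,0,0]]])

```text
clock: 6.18
eef_pos: [0.5109, 0.1747, 0.193]
tool_rot: [0.04, 0.999, 0.001, 0.002]
ft_force: [0.1, -0.0, 0.4]
grip_width: 0.0855
```

```bash
python3 -c "
from h import *
o=get_obs();print(o['joint_pos'].round(3),o['eef_pos'],o['ft_force'])
c=snap('wrist','w3');snap('scene','sc3')
C=cloud(c)
print(C[230:280:10,190],C[230:280:10,320])
m=(C[...,2]>.108)&(C[...,2]<.118)&(np.hypot(C[...,0]-.512,C[...,1]-.172)<.03); q=C[m]; print(len(q),q.min(0),q.max(0),q.mean(0), np.argwhere(m).mean(0))
"
```

```text
[ 0.329  0.34   0.018  1.245 -0.     0.409] [0.51091467 0.17467815 0.19301151] [ 0.08137886 -0.0323607   0.43145011]
[[0.55441017 0.11001893 0.06511198]
 [0.56531865 0.10845877 0.06518265]
 [0.57707567 0.10653701 0.06410279]
 [0.58820374 0.10506053 0.0647286 ]
 [0.60001616 0.10332489 0.0645828 ]] [[0.56516582 0.23965698 0.06476926]
 [0.57653337 0.23963372 0.06423034]
 [0.58769255 0.23941272 0.0645745 ]
 [0.59917327 0.23922225 0.064766  ]
 [0.61110497 0.23909539 0.06465172]]
481 [0.50027069 0.16357136 0.10811285] [0.51929794 0.18470409 0.11395861] [0.50934145 0.17454061 0.11193403] [197.22453222 250.38253638]
```

View pics/w3.png

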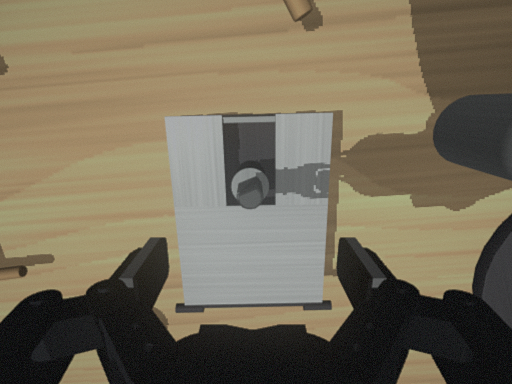

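The cover now lies flat at z = 64 mm over its whole visible area, so it is shut. The shaft top is at about (250,190). I'll measure the box yaw from the cover's outline and the angle of the flat.

Run:
```python
from h import *
c=ld('w3');C=cloud(c);a=cv2.imread('pics/w3.png')
cv2.imwrite('pics/w3z.png',cv2.resize(a[160:220,220:285],None,fx=9,fy=9,interpolation=cv2.INTER_CUBIC))
m=(abs(C[...,2]-.064)<.004)&(C[...,0]>.42)&(C[...,0]<.68)&(C[...,1]<.27)&(C[...,1]>.08)
m=cv2.morphologyEx(m.astype(np.uint8),cv2.MORPH_OPEN,np.ones((3,3)))
n,l,st,ce=cv2.connectedComponentsWithStats(m); i=1+st[1:,4].argmax()
ys,xs=np.where(l==i)
q=np.array([pt(c,u,v,.064)[:2] for u,v in zip(xs,ys)],np.float32)
print(cv2.minAreaRect(q)); print(cv2.approxPolyDP(cv2.convexHull(q),.01,True)[:,0])
# row edges
L=[];Rr=[]
for v in range(125,290,5):
    r=xs[ys==v]; 
    if len(r): L.append(pt(c,r.min()-.5,v,.064)); Rr.append(pt(c,r.max()+.5,v,.064))
L=np.array(L);Rr=np.array(Rr)
for e in (L,Rr):
    k=np.polyfit(e[:,0],e[:,1],1); print('edge yaw',np.degrees(np.arctan(k[0])),'y at .509',np.polyval(k,.509))
s=(C[...,2]>.108)&(C[...,2]<.118)&(np.hypot(C[...,0]-.512,C[...,1]-.172)<.03)
ys,xs=np.where(s); q=np.array([pt(c,u,v,.112)[:2] for u,v in zip(xs,ys)],np.float32)
print(cv2.minEnclosingCircle(q), cv2.convexHull((q*1000).astype(np.float32))[:,0].round(1).tolist())
```

```text
((0.5522878170013428, 0.17186330258846283), (0.1705208569765091, 0.2103288471698761), 86.54356384277344)
[[0.6616357  0.25067455]
 [0.45242855 0.25193724]
 [0.44305608 0.10428241]
 [0.64896196 0.08060842]]
edge yaw -3.3498867605551763 y at .509 0.09877403969733065
edge yaw -3.348522755664598 y at .509 0.2494071064648159
((0.5085382461547852, 0.17419053614139557), 0.010774797759950161) [[518.7000122070312, 177.5], [517.2000122070312, 180.0], [514.7999877929688, 182.60000610351562], [511.6000061035156, 184.39999389648438], [508.29998779296875, 184.6999969482422], [504.8999938964844, 184.10000610351562], [502.29998779296875, 182.6999969482422], [500.5, 181.3000030517578], [499.6000061035156, 179.8000030517578], [499.5, 179.0], [499.5, 178.1999969482422], [504.1000061035156, 164.39999389648438], [505.79998779296875, 164.1999969482422], [509.8999938964844, 163.8000030517578], [510.79998779296875, 163.6999969482422], [512.5, 164.39999389648438], [516.0999755859375, 167.1999969482422], [517.0, 168.0], [518.0, 169.5], [518.0999755859375, 170.3000030517578]]
```

View pics/w3z.png

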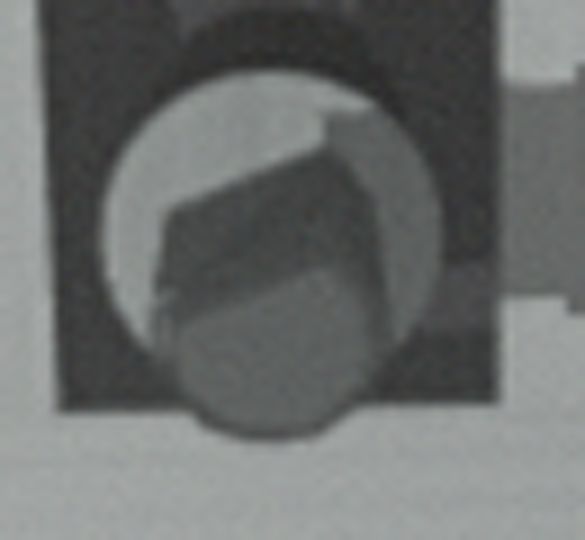

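The cover outline gives a box yaw of -3.35° and a shaft axis at (0.5087, 0.1742). The flat's chord puts its normal about 22° from -x, towards -y. I'll now turn the jaws onto it and feel for it.

Request:
send_rows(increments=[[[0.04,0,0,0,0,0.9],[0,0,0,0,0,1],[0,0,0,0,0,1],[0,0,0,0,0,1],[0,0,0,0,0,1],[0,0,0,0,0,1],[0,0,0,0,0,0.8],[0,0,0,0,0,0]]])

```text
clock: 7.28
eef_pos: [0.5049, 0.1742, 0.19]
tool_rot: [0.583, 0.812, -0.002, -0.001]
ft_force: [0.3, -0.1, 0.2]
grip_width: 0.0853
```

```bash
cat > st.py <<'E'
from h import *
o=get_obs();M=R.from_quat(o['tool_rot']).as_matrix()
print('q',o['joint_pos'].round(3),'p',o['eef_pos'].round(4),'F',o['ft_force'].round(1),'T',o['ft_torque'].round(2),'w',round(o['grip_width']*1000,2),'t',o['clock'])
print('tooly world deg',np.degrees(np.arctan2(M[1,1],M[0,1])).round(2),'z',M[:,2].round(3))
def to(x,y,z):
    d=M.T@(np.array([x,y,z])-o['eef_pos']); print('shift to target, units',(d/.05).round(3))
import sys
if len(sys.argv)>3: to(*map(float,sys.argv[1:4]))
E
python3 st.py .5087 .1742 .095
```

```text
q [0.332 0.336 0.006 1.244 0.    1.578] p [0.5049 0.1742 0.19  ] F [ 0.3 -0.1  0.2] T [-0.07 -0.   -0.03] w 85.34 t 7.275
tooly world deg 18.62 z [-0.004 -0.001 -1.   ]
shift to target, units [-0.025  0.079  1.9  ]
```

Request:
send_rows(increments=[[[-0.02,0.08,0.5,0,0,0],[0,0,0.7,0,0,0],[0,0,0.5,0,0,0],[0,0,0.2,0,0,0],[0,0,0,0,0,0]]])

```text
clock: 7.9
eef_pos: [0.51, 0.1746, 0.096]
tool_rot: [0.584, 0.812, -0.001, -0.001]
ft_force: [0.6, -0.2, -0.5]
grip_width: 0.0852
```

```bash
python3 st.py .5087 .1742 .095
```

```text
q [ 0.33   0.422 -0.128  1.023  0.     1.577] p [0.51   0.1746 0.096 ] F [ 0.6 -0.2 -0.5] T [ 0.02 -0.04  0.01] w 85.23 t 7.9
tooly world deg 18.56 z [-0.002 -0.001 -1.   ]
shift to target, units [-0.    -0.027  0.021]
```

Request:
send_rows(increments=[[[0,0,0,0,0,0],[0,0,0,0,0,0],[0,0,0,0,0,0],[0,0,0,0,0,0],[0,0,0,0,0,0],[0,0,0,0,0,0],[0,0,0,0,0,0],[0,0,0,0,0,0]]], grip=1)

```text
clock: 8.9
eef_pos: [0.5113, 0.175, 0.0975]
tool_rot: [0.584, 0.812, 0.001, 0.0]
ft_force: [-0.0, -1.2, 5.2]
grip_width: 0.0165
```

```bash
python3 st.py .5087 .1742 .095
```

```text
q [ 0.33   0.42  -0.126  1.023 -0.     1.577] p [0.5113 0.175  0.0975] F [-0.  -1.2  5.2] T [-0.11  0.04  0.12] w 16.5 t 8.9
tooly world deg 18.51 z [ 0.001  0.    -1.   ]
shift to target, units [ 0.002 -0.055  0.05 ]
```

The width reads 16.5 mm rather than 18, with 5 N upward, so I'll look.

```bash
python3 -c "
from h import *
c=snap('side','s4');cv2.imwrite('pics/s4z.png',cv2.resize(cv2.imread('pics/s4.png')[120:200,190:290],None,fx=6,fy=6,interpolation=2))
c=snap('wrist','w4')"
```

```text
(no output)
```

View pics/s4z.png

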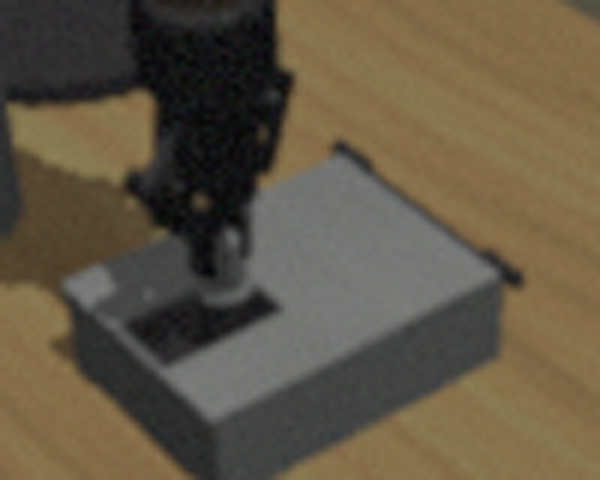

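View pics/w4.png

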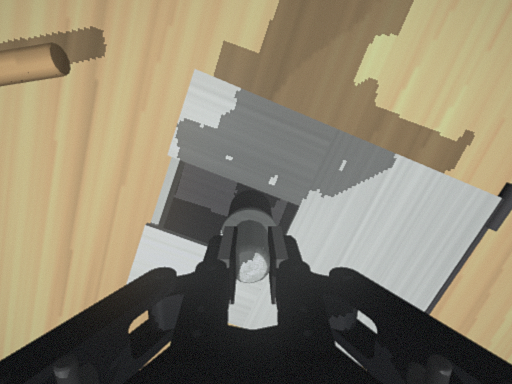

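Request:
send_rows(increments=[[[-0.005,0,0,0,0,0.5],[-0.005,0,0,0,0,0.6],[-0.005,0,0,0,0,0.6],[0,0,0,0,0,0.5],[0,0,0,0,0,0],[0,0,0,0,0,0]]])

```text
clock: 9.75
eef_pos: [0.5121, 0.1744, 0.0975]
tool_rot: [0.728, 0.686, 0.001, 0.001]
ft_force: [0.6, 0.6, 5.7]
grip_width: 0.0163
```

```bash
python3 st.py .5087 .1742 .095
```

```text
q [ 0.328  0.421 -0.126  1.022 -0.     1.959] p [0.5121 0.1744 0.0975] F [0.6 0.6 5.7] T [ 0.09 -0.39 -0.09] w 16.28 t 9.75
tooly world deg -3.44 z [ 0.002  0.001 -1.   ]
shift to target, units [-0.008 -0.067  0.05 ]
```

Request:
send_rows(increments=[[[0,0,0,0,0,0],[0,0,0,0,0,0],[0,0,0,0,0,0],[0,0,0,0,0,0],[0,0,0,0,0,0],[0,-0.04,0,0,0,-1],[0,0,0,0,0,-1],[0,0,0,0,0,-1]]], grip=0)

```text
clock: 10.75
eef_pos: [0.5089, 0.1742, 0.0968]
tool_rot: [0.524, 0.852, -0.0, -0.0]
ft_force: [0.2, -0.7, -0.1]
grip_width: 0.0852
```

Request:
send_rows(increments=[[[0,0,0,0,0,-1],[0,0,0,0,0,-1],[0,0,0,0,0,-1],[0,0,0,0,0,-1],[0,0,0,0,0,-1],[0,0,0,0,0,-1],[0,0,0,0,0,0]]])

```text
clock: 11.62
eef_pos: [0.509, 0.1742, 0.0968]
tool_rot: [0.032, 1.0, 0.0, 0.0]
ft_force: [-0.4, -0.8, 0.5]
grip_width: 0.0853
```

Request:
send_rows(increments=[[[0,0,0,0,0,0],[0,0,0,0,0,0],[0,0,0,0,0,0],[0,0,0,0,0,0],[0,0,0,0,0,0],[0,0,0,0,0,0],[0,0,0,0,0,0],[0,0,0,0,0,0]]], grip=1)

```text
clock: 12.62
eef_pos: [0.5089, 0.1728, 0.0971]
tool_rot: [0.031, 1.0, -0.001, 0.0]
ft_force: [-1.1, -4.9, 4.0]
grip_width: 0.0199
```

```bash
python3 st.py .5100 .1742 .2
```

```text
q [ 0.329  0.417 -0.133  1.022 -0.002  0.391] p [0.5089 0.1728 0.0971] F [-1.1 -4.9  4. ] T [-1.06  0.28 -0.04] w 19.89 t 12.625
tooly world deg 86.42 z [ 0.    -0.003 -1.   ]
shift to target, units [-0.021  0.024 -2.057]
```

Closed across the flat direction the fingers read 16.3 mm, and at 90° to it 19.9 mm. That fits 18 and 22 mm with a bias of about -2 mm, so the flat now faces -x. The two grips also put the shaft axis at about (0.510, 0.1727) in the robot's frame. Next is the spreader.

Request:
send_rows(increments=[[[0,0,0,0,0,0],[0,0,0,0,0,0],[0,0,0,0,0,0],[0,0,-0.5,0,0,0],[0,0,-0.8,0,0,0],[0,0,-0.8,0,0,0],[0,0,-0.4,0,0,0],[0,0,0,0,0,0]]], grip=0)

```text
clock: 13.62
eef_pos: [0.5101, 0.1749, 0.2236]
tool_rot: [0.03, 1.0, 0.001, 0.002]
ft_force: [0.3, 1.0, -0.4]
grip_width: 0.0853
```

```bash
python3 st.py .50 -.18 .23
python3 - <<'E'
from h import *
c=snap('wrist','w5')
a=cv2.imread('pics/w5.png');cv2.imwrite('pics/w5z.png',cv2.resize(a[100:300,130:380],None,fx=3,fy=3,interpolation=2))
C=cloud(c)
s=(C[...,2]>.108)&(C[...,2]<.118)&(np.hypot(C[...,0]-.512,C[...,1]-.172)<.03)
ys,xs=np.where(s); q=np.array([pt(c,u,v,.112)[:2] for u,v in zip(xs,ys)],np.float32)*1000
print(cv2.minEnclosingCircle(q), cv2.convexHull(q)[:,0].round(1).tolist())
E
```

```text
q [0.33  0.322 0.074 1.319 0.    0.391] p [0.5101 0.1749 0.2236] F [ 0.3  1.  -0.4] T [-0.04  0.03 -0.02] w 85.34 t 13.625
tooly world deg 86.52 z [ 0.004  0.002 -1.   ]
shift to target, units [-0.23  -7.096 -0.141]
((508.65869140625, 174.1915283203125), 10.821671485900879) [[519.5, 173.60000610351562], [518.7000122070312, 177.1999969482422], [517.9000244140625, 179.10000610351562], [517.0, 180.0], [514.2999877929688, 182.89999389648438], [512.5, 183.89999389648438], [510.6000061035156, 184.0], [505.1000061035156, 184.3000030517578], [503.20001220703125, 183.5], [502.20001220703125, 182.6999969482422], [502.1000061035156, 181.8000030517578], [501.3999938964844, 169.39999389648438], [501.20001220703125, 166.6999969482422], [502.1000061035156, 165.8000030517578], [503.79998779296875, 164.6999969482422], [507.5, 163.60000610351562], [508.3999938964844, 163.5], [514.0999755859375, 164.89999389648438], [517.2000122070312, 168.3000030517578], [518.2999877929688, 170.0]]
```

View pics/w5z.png

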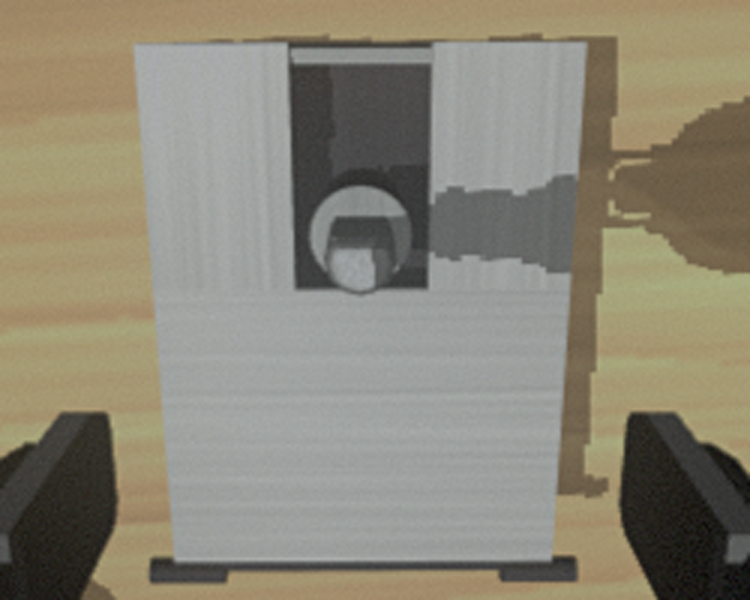

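The flat faces the slot's open end: its chord normal is about 177°, against 176.65° wanted. Now I'll move over the smallest spreader.

Request:
send_rows(increments=[[[0,-0.5,-0.1,0,0,0],[0,-1,0,0,0,0],[0,-1,0,0,0,0],[-0.1,-1,0,0,0,0],[-0.1,-1,0,0,0,0],[0,-1,0,0,0,0],[0,-1,0,0,0,0],[0,-0.6,0,0,0,0]]])

```text
clock: 14.68
eef_pos: [0.496, -0.1826, 0.2247]
tool_rot: [0.032, 0.999, 0.001, -0.002]
ft_force: [-0.3, 0.4, 0.7]
grip_width: 0.0852
```

Request:
send_rows(increments=[[[0,0,0,0,0,0]]])

```text
clock: 14.8
eef_pos: [0.4961, -0.1824, 0.2247]
tool_rot: [0.032, 0.999, 0.001, -0.002]
ft_force: [0.1, 0.4, 0.1]
grip_width: 0.0857
```

```bash
python3 st.py .495 -.18 .1
python3 - <<'E'
from h import *
c=snap('wrist','w6')
C=cloud(c)
s=(C[...,2]>.041)&(C[...,2]<.05)&(np.hypot(C[...,0]-.494,C[...,1]+.18)<.035)
ys,xs=np.where(s); q=np.array([pt(c,u,v,.044)[:2] for u,v in zip(xs,ys)],np.float32)*1000
print('collar top',cv2.minAreaRect(q),cv2.minEnclosingCircle(q),len(q),(ys.mean(),xs.mean()))
s=(C[...,2]>.02)&(C[...,2]<.05)&(C[...,0]>.55)&(C[...,0]<.66)&(C[...,1]<-.08)&(C[...,1]>-.28)
q=C[s]; ys,xs=np.where(s);print('bar',cv2.minAreaRect((q[:,:2]*1000).astype(np.float32)),q[:,2].max())
E
```

```text
q [-0.352  0.306  0.055  1.323  0.    -0.287] p [ 0.4961 -0.1824  0.2247] F [0.1 0.4 0.1] T [0.05 0.07 0.  ] w 85.73 t 14.8
tooly world deg 86.28 z [-0.003  0.001 -1.   ]
shift to target, units [0.017 0.043 2.494]
collar top ((495.0889587402344, -174.65689086914062), (36.26603317260742, 36.23125457763672), 47.923561096191406) ((495.19891357421875, -174.35989379882812), 19.33216094970703) 512 (np.float64(169.36328125), np.float64(257.76953125))
bar ((583.1570434570312, -169.60342407226562), (66.70516204833984, 129.51954650878906), 3.269835948944092) 0.03939270010856327
```

View pics/w6.png

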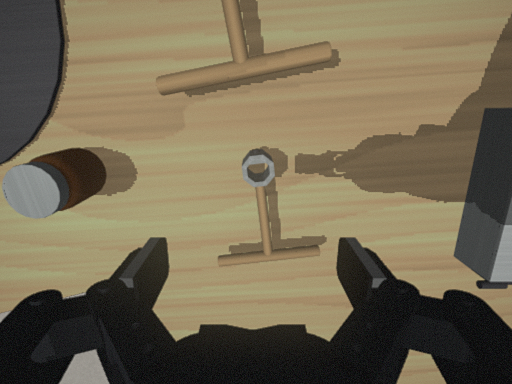

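The wrist view shows the collar at (258,169), measured 36.2 mm across, with the rod running down to a crossbar from (218,261) to (320,250). That matches the smallest part. Now the heading.

```bash
python3 - <<'E'
from h import *
c=ld('w6')
a=c['color'].astype(int)
C=cloud(c)
s=(C[...,2]>.022)&(C[...,2]<.045)&(C[...,0]>.594)&(C[...,0]<.66)&(C[...,1]<-.08)&(C[...,1]>-.28)
ys,xs=np.where(s)
q=np.array([pt(c,u,v,.034)[:2] for u,v in zip(xs,ys)])*1000
ce=q.mean(0); v=np.linalg.svd(q-ce)[2][0]; print(len(q),'bar mid',ce,v,'ext',np.ptp((q-ce)@v),'spreader x yaw',np.degrees(np.arctan2(-v[0],v[1])))
e=ce-np.array([495.1,-174.5]); print('by collar-bar',np.degrees(np.arctan2(e[1],e[0])),np.hypot(*e))
for n in ['scene0','side0']:
    d=ld(n);D=cloud(d); s=(D[...,2]>.022)&(D[...,2]<.045)&(D[...,0]>.59)&(D[...,0]<.66)&(D[...,1]<-.08)&(D[...,1]>-.28); q=D[s][:,:2]; cc=q.mean(0); v=np.linalg.svd(q-cc)[2][0]; print(n,cc,np.degrees(np.arctan(-v[0]/v[1])))
E
python3 st.py .495 -.1745 .03
```

```text
1174 bar mid [ 607.80496597 -168.07990024] [ 0.05459181 -0.99850876] ext 129.92041996073237 spreader x yaw -176.87056401422933
by collar-bar 3.260260276904862 112.88767441248727
scene0 [ 0.61440313 -0.17104655] 3.5140966848827473
side0 [ 0.60633868 -0.17231134] 3.5269346993801776
q [-0.35   0.306  0.055  1.324  0.    -0.287] p [ 0.4963 -0.1811  0.2249] F [ 0.3 -0.  -0. ] T [-0.01 -0.07  0.02] w 85.22 t 14.85
tooly world deg 86.38 z [-0.003  0.002 -1.   ]
shift to target, units [0.022 0.125 3.899]
```

Request:
send_rows(increments=[[[0,0.1,0.5,0,0,-0.68],[0,0,0.8,0,0,0],[0,0,0.8,0,0,0],[0,0,0.4,0,0,0],[0,0,0,0,0,0]]])

```text
clock: 15.48
eef_pos: [0.4957, -0.1737, 0.0994]
tool_rot: [-0.03, 1.0, 0.001, -0.003]
ft_force: [0.3, 0.3, 0.8]
grip_width: 0.0856
```

```bash
python3 st.py .4964 -.176 .022
```

```text
q [-0.337  0.397 -0.158  1.022  0.    -0.397] p [ 0.4957 -0.1737  0.0994] F [0.3 0.3 0.8] T [ 0.02  0.01 -0.03] w 85.57 t 15.475
tooly world deg 93.41 z [-0.005  0.002 -1.   ]
shift to target, units [-0.02  -0.052  1.547]
```

Request:
send_rows(increments=[[[-0.02,-0.05,0.5,0,0,0],[0,0,0.5,0,0,0],[0,0,0.4,0,0,0],[0,0,0.14,0,0,0],[0,0,0,0,0,0]]])

```text
clock: 16.1
eef_pos: [0.4991, -0.1779, 0.0253]
tool_rot: [-0.029, 1.0, -0.0, 0.0]
ft_force: [0.3, -0.7, 0.4]
grip_width: 0.0855
```

```bash
python3 st.py .4964 -.176 .022
python3 - <<'E'
from h import *
c=snap('wrist','w7')
E
```

```text
q [-0.342  0.489 -0.237  0.844  0.    -0.401] p [ 0.4991 -0.1779  0.0253] F [ 0.3 -0.7  0.4] T [-0.01  0.07 -0.02] w 85.52 t 16.1
tooly world deg 93.34 z [ 0. -0. -1.]
shift to target, units [0.052 0.041 0.066]
```

View pics/w7.png

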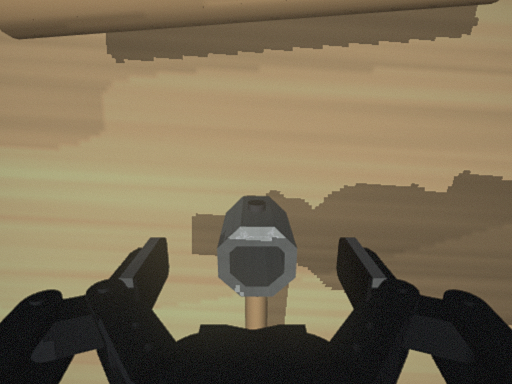

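The collar sits between the open fingers at (257,265), with the screw facing the robot at (257,203). I'll close on it.

Request:
send_rows(increments=[[[0.05,0.04,0.05,0,0,0],[0,0,0,0,0,0],[0,0,0,0,0,0],[0,0,0,0,0,0],[0,0,0,0,0,0],[0,0,0,0,0,0],[0,0,0,0,0,0],[0,0,0,0,0,0]]], grip=1)

```text
clock: 17.15
eef_pos: [0.4966, -0.1765, 0.0229]
tool_rot: [-0.029, 1.0, -0.0, 0.001]
ft_force: [-0.8, 0.7, 6.2]
grip_width: 0.0351
```

```bash
python3 st.py .4964 -.176 .2
```

```text
q [-0.342  0.487 -0.248  0.834  0.    -0.399] p [ 0.4966 -0.1765  0.0229] F [-0.8  0.7  6.2] T [ 0.12  0.07 -0.01] w 35.06 t 17.15
tooly world deg 93.3 z [ 0.001 -0.    -1.   ]
shift to target, units [-1.000e-03  9.000e-03 -3.542e+00]
```

Request:
send_rows(increments=[[[0,0,-0.2,0,0,0],[0,0,-0.5,0,0,0],[0,0,-0.7,0,0,0],[0,0,-0.7,0,0,0],[0,0,-0.7,0,0,0],[0,0,-0.5,0,0,0],[0,0,-0.2,0,0,0],[0,0,0,0,0,0]]])

```text
clock: 18.15
eef_pos: [0.4961, -0.1764, 0.1972]
tool_rot: [-0.029, 1.0, -0.0, 0.0]
ft_force: [-0.2, -0.3, -1.4]
grip_width: 0.0352
```

```bash
python3 st.py .5100 .1727 .2
python3 - <<'E'
from h import *
c=snap('wrist','w8');snap('side','s8')
C=cloud(c);o=get_obs();print(C[258,257],o['eef_pos'])
E
```

```text
q [-0.342  0.314 -0.006  1.25  -0.    -0.399] p [ 0.4961 -0.1764  0.1972] F [-0.2 -0.3 -1.4] T [-0.08  0.01 -0.02] w 35.21 t 18.15
tooly world deg 93.3 z [ 0. -0. -1.]
shift to target, units [-0.68   6.954 -0.056]
[ 0.50659091 -0.17189694  0.18799845] [ 0.49524927 -0.17606526  0.19589555]
```

View pics/w8.png

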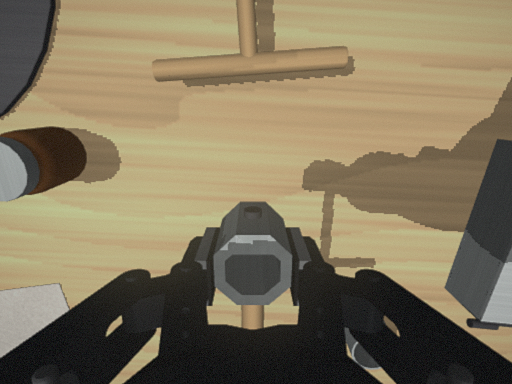

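View pics/s8.png

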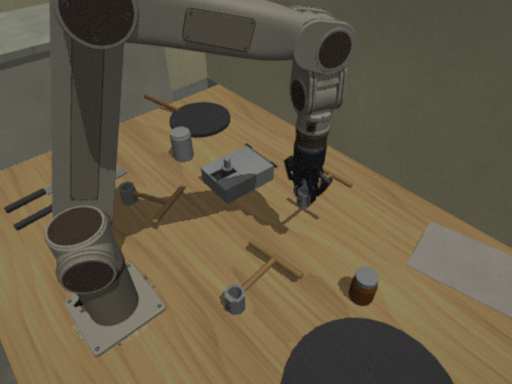

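```bash
python3 - <<'E'
from h import *
c=ld('w8');d=dict(c);d['pose']=c['mount'];C=cloud(d)  # tool frame
# top face tool z = -0.021
s=(abs(C[...,2]+.021)<.005)&(np.abs(C[...,0])<.03)&(np.abs(C[...,1])<.03)&(c['z_map']>0)
n,l,st,ce=cv2.connectedComponentsWithStats(s.astype(np.uint8)); print(st[:,4])
q=C[s]; print(q.min(0),q.max(0)); 
m=(C[...,0]<.03)&(C[...,0]>-.03)&(np.abs(C[...,1])<.012)&(C[...,2]<-.005)&(C[...,2]>-.04); q=C[m]
im=(m*255).astype(np.uint8); ys,xs=np.where(m); print(xs.min(),xs.max(),ys.min(),ys.max())
for v in range(196,310,4): print(v,C[v,252].round(4),C[v,225].round(4),C[v,280].round(4), c['color'][v,252])
E
python3 -c "
import cv2;a=cv2.imread('pics/w8.png');cv2.imwrite('pics/w8z.png',cv2.resize(a[190:320,190:320],None,fx=4.6,fy=4.6,interpolation=2))"
```

```text
[192515   4092      1]
[-0.01812815 -0.02996919 -0.02598959] [ 0.01955233  0.02997791 -0.01600583]
223 277 213 315
196 [-0.035   0.0008  0.1971] [-0.0351 -0.0321  0.1975] [-0.0351  0.0349  0.1974] [188 170 127]
200 [-0.0402  0.0008  0.1974] [-0.0402 -0.0323  0.1976] [-0.0401  0.035   0.197 ] [190 162 122]
204 [0.0188 0.0011 0.0171] [-0.0451 -0.0323  0.1966] [-0.0452  0.0351  0.1966] [80 78 70]
208 [0.0224 0.0011 0.0011] [-0.0499 -0.0324  0.1957] [-0.0501  0.0351  0.1958] [67 62 52]
212 [ 0.0221  0.0011 -0.0038] [-0.0556 -0.0326  0.1968] [-0.0558  0.0354  0.1969] [76 71 67]
216 [ 0.0203  0.0011 -0.0045] [ 0.0101 -0.0147  0.0207] [0.0103 0.0173 0.0201] [83 81 76]
220 [ 0.0184  0.0011 -0.005 ] [ 0.0108 -0.014   0.0131] [0.011  0.0166 0.0124] [79 77 71]
224 [ 0.0185  0.0011 -0.0101] [ 0.0116 -0.0133  0.0059] [0.0115 0.016  0.0058] [78 78 72]
228 [ 0.0187  0.0011 -0.015 ] [ 0.0122 -0.0127 -0.0006] [ 0.0123  0.0153 -0.001 ] [74 75 70]
232 [ 0.0191  0.0011 -0.0202] [ 0.0122 -0.0122 -0.0055] [ 0.0126  0.0148 -0.0063] [72 72 65]
236 [ 0.018   0.0011 -0.0219] [ 0.0134 -0.0116 -0.0124] [ 0.0131
[... 1029 characters left out ...]
 [-0.0041  0.0138 -0.0217] [68 67 65]
284 [-0.012   0.0011 -0.0134] [-0.0055 -0.0112 -0.0227] [-0.0063  0.0139 -0.0216] [66 68 66]
288 [-0.0112  0.0011 -0.0177] [-0.008  -0.0113 -0.0222] [-0.0084  0.014  -0.0217] [64 63 62]
292 [-0.0119  0.0011 -0.0197] [-0.0105 -0.0114 -0.0217] [-0.0103  0.014  -0.022 ] [65 65 65]
296 [-0.0124  0.0011 -0.022 ] [-0.1772 -0.036   0.1963] [ 0.0731  0.0013 -0.1353] [104 106 103]
300 [-0.0146  0.0011 -0.022 ] [-0.1843 -0.0363  0.1973] [-0.1835  0.0387  0.1962] [104 104 102]
304 [-0.0171  0.0011 -0.0217] [-0.1902 -0.0364  0.1966] [-0.1912  0.039   0.1976] [106 104 102]
308 [-0.0252  0.001  -0.0144] [-0.197  -0.0367  0.1969] [-0.1973  0.0391  0.1971] [181 150 109]
```

View pics/w8z.png

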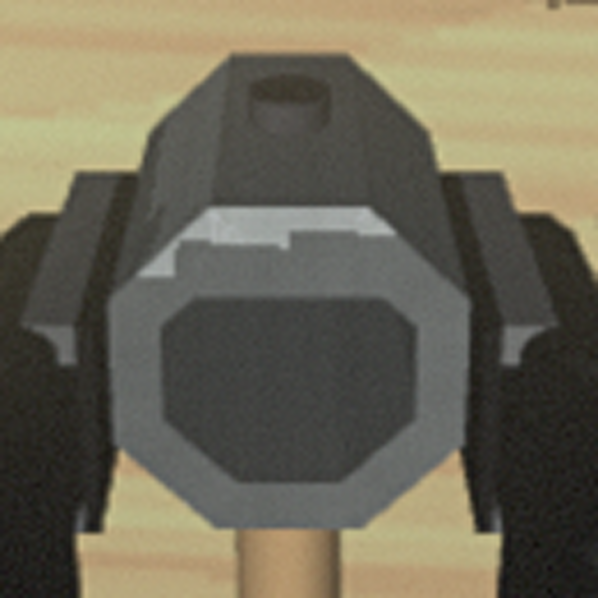

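The collar is held upright, with the front face vertical, the flat and screw on the robot side, and its centre about 0.5 mm from the TCP. Now I'll carry it over the shaft.

Request:
send_rows(increments=[[[0,0,0,0,0,0.66],[0.02,0.5,0,0,0,0],[0.02,0.9,0,0,0,0],[0.02,1,0,0,0,0],[0.02,1,0,0,0,0],[0.02,1,0,0,0,0],[0.02,1,0,0,0,0],[0.02,0.9,0,0,0,0]]])

```text
clock: 19.25
eef_pos: [0.5063, 0.1401, 0.1957]
tool_rot: [0.029, 1.0, -0.0, -0.001]
ft_force: [-0.0, -1.0, -1.7]
grip_width: 0.0351
```

Request:
send_rows(increments=[[[0,0.5,0,0,0,0],[0,0.15,0,0,0,0],[0,0,0,0,0,0],[0,0,0,0,0,0]]])

```text
clock: 19.75
eef_pos: [0.5089, 0.1698, 0.1969]
tool_rot: [0.029, 1.0, -0.0, -0.0]
ft_force: [0.6, -0.1, -2.1]
grip_width: 0.0349
```

```bash
python3 st.py .5092 .1728 .142
python3 - <<'E'
from h import *
c=snap('wrist','w9');snap('side','s9')
cv2.imwrite('pics/s9z.png',cv2.resize(cv2.imread('pics/s9.png')[90:220,160:320],None,fx=4.5,fy=4.5,interpolation=2))
E
```

```text
q [ 0.322  0.335  0.022  1.259 -0.     0.381] p [0.5089 0.1698 0.1969] F [ 0.6 -0.1 -2.1] T [-0.01  0.04  0.03] w 34.87 t 19.75
tooly world deg 86.62 z [-0.001 -0.001 -1.   ]
shift to target, units [-0.003  0.061  1.098]
```

View pics/s9z.png

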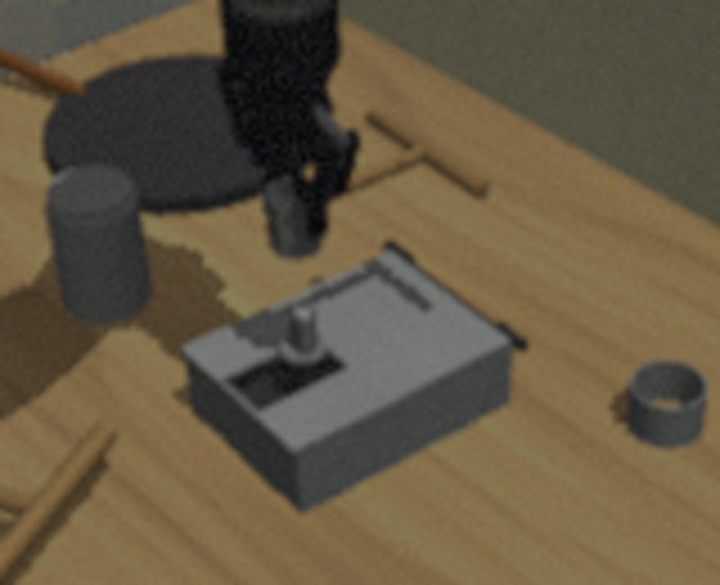

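View pics/w9.png

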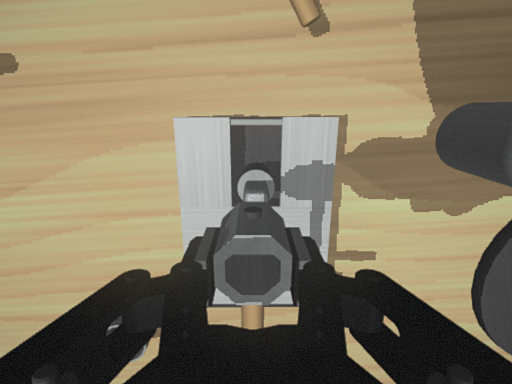

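The cover is still shut and the shaft's flat faces front; the collar hangs above it, about 3 mm short in y. I'll correct that and go down.

Request:
send_rows(increments=[[[0,0.06,0.3,0,0,0],[0,0,0.4,0,0,0],[0,0,0.3,0,0,0],[0,0,0.08,0,0,0],[0,0,0,0,0,0],[0,0,0,0,0,0]]])

```text
clock: 20.6
eef_pos: [0.5099, 0.1742, 0.144]
tool_rot: [0.029, 1.0, 0.0, 0.001]
ft_force: [-0.7, -0.3, -2.4]
grip_width: 0.035
```

```bash
python3 st.py .5092 .1728 .102
```

```text
q [ 0.329  0.374 -0.064  1.131 -0.     0.387] p [0.5099 0.1742 0.144 ] F [-0.7 -0.3 -2.4] T [-0.02 -0.01 -0.02] w 35.03 t 20.6
tooly world deg 86.7 z [ 0.001  0.    -1.   ]
shift to target, units [ 0.013 -0.029  0.84 ]
```

Request:
send_rows(increments=[[[0.01,-0.03,0.04,0,0,0],[0,0,0.08,0,0,0],[0,0,0.08,0,0,0],[0,0,0,0,0,0]]])

```text
clock: 21.1
eef_pos: [0.5083, 0.1724, 0.1327]
tool_rot: [0.029, 1.0, -0.0, -0.001]
ft_force: [-0.6, -0.3, -2.5]
grip_width: 0.0348
```

```bash
python3 st.py .5092 .1728 .097
```

```text
q [ 0.327  0.382 -0.084  1.106 -0.     0.385] p [0.5083 0.1724 0.1327] F [-0.6 -0.3 -2.5] T [-0.06  0.02 -0.05] w 34.84 t 21.1
tooly world deg 86.7 z [-0.001 -0.    -1.   ]
shift to target, units [-0.018  0.01   0.715]
```

Request:
send_rows(increments=[[[-0.015,0.01,0.08,0,0,0],[0,0,0.1,0,0,0],[0,0,0.1,0,0,0],[0,0,0,0,0,0]]])

```text
clock: 21.6
eef_pos: [0.509, 0.1728, 0.1186]
tool_rot: [0.029, 1.0, -0.0, -0.001]
ft_force: [0.8, 0.3, -1.7]
grip_width: 0.035
```

```bash
python3 st.py .5092 .1728 .097
```

```text
q [ 0.327  0.397 -0.102  1.073 -0.     0.385] p [0.509  0.1728 0.1186] F [ 0.8  0.3 -1.7] T [ 0.03 -0.03 -0.06] w 34.99 t 21.6
tooly world deg 86.7 z [-0.001 -0.    -1.   ]
shift to target, units [-0.004  0.     0.433]
```

The collar is sliding freely over the shaft. Continuing down.

Request:
send_rows(increments=[[[0,0,0.1,0,0,0],[0,0,0.1,0,0,0],[0,0,0.08,0,0,0],[0,0,0.06,0,0,0],[0,0,0.05,0,0,0],[0,0,0,0,0,0]]])

```text
clock: 22.35
eef_pos: [0.5094, 0.1729, 0.1004]
tool_rot: [0.029, 1.0, 0.0, 0.0]
ft_force: [-3.8, -1.7, 4.1]
grip_width: 0.0352
```

```bash
python3 st.py .5092 .1728 .097
```

```text
q [ 0.327  0.414 -0.128  1.029 -0.     0.385] p [0.5094 0.1729 0.1004] F [-3.8 -1.7  4.1] T [-0.25  0.68 -0.02] w 35.23 t 22.35
tooly world deg 86.7 z [ 0. -0. -1.]
shift to target, units [ 0.003 -0.002  0.068]
```

Request:
send_rows(increments=[[[0.01,0,0.04,0,0,0],[0,0,0.04,0,0,0],[0,0,0,0,0,0],[0,0,0,0,0,0]]])

```text
clock: 22.85
eef_pos: [0.5094, 0.1729, 0.0973]
tool_rot: [0.029, 1.0, 0.0, 0.001]
ft_force: [-4.6, -1.6, 8.6]
grip_width: 0.0355
```

```bash
python3 st.py .5092 .1728 .097
```

```text
q [ 0.327  0.416 -0.134  1.019 -0.     0.385] p [0.5094 0.1729 0.0973] F [-4.6 -1.6  8.6] T [-0.45  0.82 -0.06] w 35.54 t 22.85
tooly world deg 86.69 z [ 0.002  0.    -1.   ]
shift to target, units [ 0.003 -0.003  0.005]
```

Request:
send_rows(increments=[[[0,0,0.04,0,0,0],[0,0,0.03,0,0,0],[0,0,0,0,0,0],[0,0,0,0,0,0]]])

```text
clock: 23.35
eef_pos: [0.5094, 0.1729, 0.0967]
tool_rot: [0.029, 1.0, 0.0, 0.002]
ft_force: [-9.3, -4.1, 25.8]
grip_width: 0.0352
```

```bash
python3 st.py .5092 .1728 .097
```

```text
q [ 0.328  0.416 -0.136  1.015 -0.     0.385] p [0.5094 0.1729 0.0967] F [-9.3 -4.1 25.8] T [-0.85  2.15  0.01] w 35.2 t 23.35
tooly world deg 86.69 z [ 0.003  0.001 -1.   ]
shift to target, units [ 0.005 -0.003 -0.006]
```

The force climbs steeply to 26 N at TCP z = 0.0967, so the collar has bottomed on the seat. One last look.

```bash
python3 - <<'E'
from h import *
c=snap('wrist','w10');snap('side','s10');sc=snap('scene','sc10')
a=cv2.resize(cv2.imread('pics/s10.png')[110:220,160:320],None,fx=4,fy=4,interpolation=2)
cv2.imwrite('pics/s10z.png',a)
C=cloud(c)
for v,u in [(246,252),(260,225),(260,280),(290,225)]: print('collar top',C[v,u].round(4))
m=(abs(C[...,2]-.064)<.006)&(C[...,0]>.44)&(C[...,0]<.66)&(C[...,1]>.09)&(C[...,1]<.25); q=C[m]; print('cover',len(q),np.linalg.lstsq(np.c_[q[:,:2]-q[:,:2].mean(0),np.ones(len(q))],q[:,2],rcond=None)[0])
for nm in ['sc10','side']: pass
for f,cl in [('scene0','sc10')]:
    for u,v in [(109,236),(369,168),(276,270)]: print(cloud(ld(f))[v,u].round(3),cloud(ld(cl))[v,u].round(3))
E
python3 st.py
```

```text
collar top [0.4962 0.1747 0.1184]
collar top [0.5023 0.1623 0.1185]
collar top [0.5033 0.1867 0.1193]
collar top [0.5175 0.161  0.1191]
cover 25100 [ 0.00353458 -0.00042034  0.06444703]
[ 0.497 -0.391  0.092] [ 0.493 -0.392  0.088]
[0.491 0.408 0.11 ] [0.49  0.409 0.109]
[0.695 0.004 0.015] [0.694 0.004 0.015]
q [ 0.328  0.416 -0.136  1.015 -0.     0.385] p [0.5095 0.173  0.0967] F [-10.3  -3.9  26.4] T [-0.87  2.18 -0.  ] w 34.9 t 23.5
tooly world deg 86.69 z [ 0.003  0.001 -1.   ]
```

View pics/s10z.png

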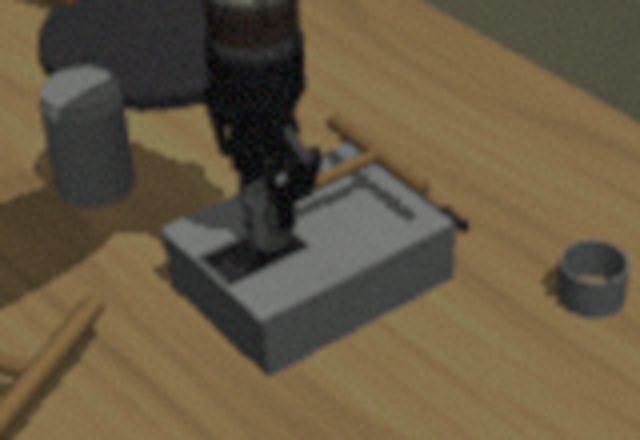

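View pics/w10.png

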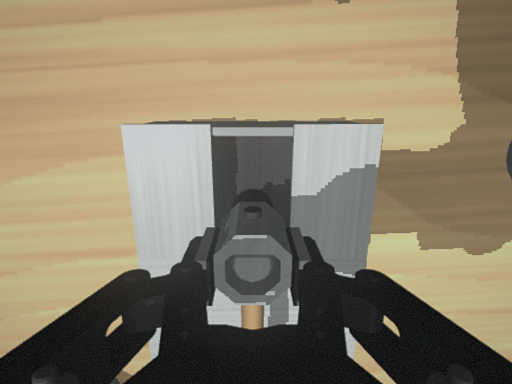

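The collar top is at 118.5 mm (118 expected), the screw at (252,212) faces the slot's open end, the cover is flat at 64 mm, and the bystanders haven't moved. I'm handing the job in.

```bash
python3 -c "
from h import *
print(job_done())"; python3 st.py
```

```text
the job is handed in; nothing more can be done
None
the job is handed in; nothing more can be done
```

The spreader collar is fully down on the shaft with its set screw at the slot's open end. I handed the job in at about 23.5 s, with the gripper still holding the collar down.

- **Cover:** I pressed it shut with both open fingers on the tongues. At the last look it lay flat at 64 mm.
- **Flat:** The camera put it about 22° off -x. The fingers read 16.3 mm across it and 19.9 mm at 90° to it. That is about 2 mm under the given 18 and 22 mm, but the 4 mm difference is nearly right. After turning, its normal was at about 177°, against 176.65° wanted.
- **Collar:** I picked up the smallest spreader, whose collar measured 36.2 mm across. The collar slid down without jamming.
    - **Seating:** The force rose steeply to 26 N at the bottom. Its top measured 118.5 mm, against 118 mm when fully seated.
    - **Grip:** It stayed upright, with the finger opening at 34.9 mm.
- **Jar, tin and pastry ring:** Single-pixel readings before and after agreed within about 6 mm, the jar differing most; I put that down to measurement noise.

**Disagreement:** The wrist camera and the finger contact differed by 1 to 2 mm on the shaft axis. I allowed for it, but about 10 N of side force remained at hand-in. The hand-in gave no verdict.

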